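# Clip the wheel onto the pot-inspection turntable

### The job

Fit the smaller of the two steel spring clips to the pot-inspection turntable: take it by its upright tab, lay it lightly on the hub, and press it sideways into the spindle groove until it snaps fully home around the spindle, lying flat, then let go of it. Press gently, never with 30 N or more on the turntable, and leave the bigger clip and the pots where they are.

Things in the scene. Friction and masses are not known exactly. Their poses are not given: they have to be found in the camera images.
- turntable: Pot-inspection turntable, fixed to the bench: grey foot 160 mm across, aluminium wheel 190 mm across and 12 mm thick, dark steel hub 64 mm across standing 10 mm above the wheel, upright round spindle rising from the hub. Origin: on the spindle axis at bench level, z up. It does not turn or yield under the permitted forces. The clip may come in from any side.
- hub_lowest (a point): Fixed point on the spindle axis, 62 mm above the bench: the lowest level the hub's flat top can have. Hub and spindle are set to a new height each time, not measured: the hub top lies 62 to 86 mm above the bench and must be found by touch. The groove is right above it: there the spindle is 16 mm thick for 8 mm of height, then comes a head 24 mm across and 20 mm high.
- clip_eye (a point): Smaller spring clip (the one to fit), a flat 6 mm thick steel horseshoe lying on the bench, about 95 g. Point: centre of its eye, where the spindle axis must end up, 3 mm above its underside. x points out through the mouth, z up. It reaches from 44 mm behind this point (stem) to 20 mm ahead (horn tips) and is about 43 mm wide. The eye's back wall is 8 mm behind the point.
- clip_throat (a point): Middle of the smaller clip's throat, 6 mm ahead of the eye's centre: 12 mm wide, opening to a mouth 26 mm wide at the horn tips. The two arms spring apart to pass the 16 mm groove. Pushing it on sideways takes about 6 to 14 N, then it snaps in by itself over the last few mm and stops hard, the eye's back wall against the spindle. Axes as for the eye.
- clip_tab (a point): Centre of the smaller clip's upright tab, by which to hold it: 16 mm along the clip's x, 12 mm thick along its y, 6 to 38 mm above the underside. The point is 36 mm behind the eye's centre and 22 mm above the underside. The stem below the tab is 12 mm thick too; the wider part of the clip begins 20 mm behind the eye's centre. Axes as for the eye.
- big_clip_tab (a point): Bigger clip of the same shape, not wanted: about 90 mm long and 69 mm wide with a throat 23 mm wide; lies flat on the bench; this point is the centre of its tab (same size as the other's), 48 mm behind its eye's centre, 22 mm above the bench; x points out through its mouth. Leave it.
- cup: Blue glazed cup, 72 mm across, 85 mm high, origin under its base. Leave it.
- bowl: White glazed bowl, 120 mm across, 55 mm high, origin under its base. Leave it.
- planter: Terracotta planter, 90 mm across, 80 mm high, origin under its base. Leave it.
Not all that is in view belongs to the job. What is shaped like the turntable but blue is not meant. What is shaped like the part that bears clip_eye but blue or orange is not meant.

How it is judged (in metres and radians):
On the way, in this order (a step that is already met when the one before it is completed fails the run):
1. the smaller clip is lifted off the bench (height (world z) of clip_eye above 0.05 m), for 0.1 s.
2. the smaller clip is pressed fully into the spindle groove (horizontal distance between clip_eye and turntable below 0.0025 m and height (world z) of clip_eye below 0.092 m and angle between clip_eye's own z axis and vertical below 0.12 rad), for 0.2 s.
At the end, for the whole second after the job is handed in: The smaller clip lies flat (within 0.12 rad) and at rest in the spindle groove, released, with the centre of its eye within 2.5 mm of the spindle axis and 62 to 92 mm above the bench (the groove, not the top of the spindle) (all of step 2 and height (world z) of clip_eye above 0.062 m and linear speed of clip below 0.02 m/s); the robot touches nothing.
It fails at once if the clip is pressed on the turntable with more than 30 N (contact force between clip and turntable above 30 N).
It fails at once if the robot presses on the turntable with more than 30 N (contact force between any of the fingers, the arm and turntable above 30 N).
It fails at once if the bigger clip is moved more than 25 mm (distance of big_clip_tab from where it was at the start of the episode above 0.025 m).
It fails at once if a pot is moved more than 25 mm or tipped (distance of any of cup, bowl, planter from where it was at the start of the episode above 0.025 m or angle between any of cup, bowl, planter's own z axis and vertical above 0.5 rad).
It also fails if it takes over 61 s, if anything falls off the work surface, if the arm or the gripper's body presses on something with over 40 N, if the wrist force passes 120 N, or if a joint passes its speed limit or range.

### The arm

A 6-joint arm with a two-finger parallel gripper is mounted at the origin on the work surface. World frame = base frame: x ahead of the robot, y to its left, z up, the work surface at z = 0. Lengths are in m, angles in degrees, forces in N, time in s.
With the tool pointing down it reaches from about 0.4 to 0.825 m from the base axis. Payload 7 kg.
Tool frame: the origin (TCP) lies at the very end of the fingers, on their centre line; the grasp point (between the pads) lies tcp_to_grasp behind it (tcp_to_grasp is the distance from the TCP to the grasp point, in m); x points along the fingers, y is the direction in which the jaws open and shut, and the axes are right-handed (so a half turn about x gives the same grasp; the last joint's range is limited). The gripper opens to 88 mm and grips with 3 to 60 N. Pads are 19 mm wide; open, the fingers measure 130 mm over their backs; the gripper's body (78 mm by 193 mm) begins 47 mm behind the grasp point.
Start: joints at [-55.686, 20.546, 0.682, 0, -70.136, -16.507], TCP at [0.206, -0.643, 0.187] pointing down, gripper open.
Joint ranges: [-176.03, 176.03], [-82.01, 121.73], [-58.28, 71.71], [-173.87, 95.51], [-174.79, -0.11], [-173.66, 173.66]. Speed limits (degrees/s): [136.94, 136.94, 172.46, 180, 180, 180].

### API

Orientations are given as [roll, pitch, yaw] about the fixed x, y, z axes, in that order (R = Rz(yaw) Ry(pitch) Rx(roll)).
In Python, from plant import * gives the robot as it stands. The module is installed in compiled form; this text tells all that it offers.
- The arm moves only by the shell command python3 -m pendant 'ROWS'. ROWS is JSON, a list of rows, each an object with "claw": the finger opening in mm, from 0 to 87.6; "linear": the shift along the tool's x, y, z in mm, a list of three; "twist": the turn about the tool's x in rad. In form: [{"claw": claw, "linear": [tx, ty, tz], "twist": twist}, ...]. A call has exactly 10 rows; each row shifts and turns the commanded pose from where the row before left it, along the tool's axes as they then stand; what a row does not reach is not made up. A row lasts 1/12 s, in which the tool goes at most 41.7 mm and 7.16 degrees, less where a joint would pass 70% of its speed; a pose out of reach is approached as far as the arm can. A call with a gripper value outside its range is refused whole. The fingers move at their own pace and stop on an object; the grip force is fixed at half the most. Time passes only in rows, so rows that do not move let the fingers close, or fill a call up. It gives the time, the measured TCP pose, the force and the opening at its end, in the units of the state.
- get_obs(): the state, without advancing time (a new reading comes with each control period).
- snapshot(name): name is "side" or "top" or "wrist"; returns (picture, depth): 420x560x3 uint8, red, green, blue; 420x560 float32, m along the optical axis (not along the pixel's ray), 0 where there is no reading.
- camera_params(name): a dict with "fx", "fy", "cx", "cy" (pixels), "rvec" (rotation vector, rad) and "tvec" (3), from world to camera coordinates, as OpenCV has them. Camera axes: x right, y down, z forward; pixel columns grow to the right and rows downward; lengths in m; the calibration is good to about 2 mm. The wrist camera is an equidistant fisheye: a pixel r from the principal point sees the ray r / f radians off the axis. A picture is of the moment at which its call begins: read the wrist's pose just before it. camera_params takes no time and is no camera call; for the wrist camera it gives the pose at the moment of the call.
- close_job(): hands the job in, once; it reports no verdict.
Trained networks look in the newest picture that a camera, given by its name, has taken for a name from the list of things; names that differ only in an ending like _2 or _b are one class to them, and where a whole thing is asked for, a point or a joint stands for the part that bears it (a point fixed in the world has none). Each returns a list of dicts, best first, with "confidence" (0 to 1); they miss things now and then, are a little off and sometimes report something else, mostly with a low value. They report only what shows in the picture. A call takes as long as a camera call. They do not tell look-alikes from the thing itself.
- boxes_of(camera, target): "xy" ([column, row] in pixels, amid what is visible of it).
The state is a dict: "clock": time; "joint_pos": joint angles; "qvel": joint speeds; "tau": joint torques, N m; "tool_pos": TCP position; "orientation": TCP orientation; "force": force on the tool from outside, world axes, zero at the start; "moment": the same for the moment, N m; "opening": finger opening in m.
Only numpy, scipy, OpenCV 4.12 (cv2) and the standard library are available. Lean on these libraries where they do the work, as an engineer would, in place of code of your own. Each camera call takes 0.05 s, during which the arm holds its last target. There are 200 camera calls.

## Working session

There is one attempt and no reset: what is moved stays moved. The work goes in short steps, Python scripts to look and compute and a shell command to move; the robot and the scene stay as the last step left them, time stands still between calls to the robot, and variables do not carry over. Pictures are saved under pics/ and viewed, about 8 in all and at most 12, crops included, and the job is handed in when it is done.

```bash
mkdir -p pics; cat > h.py <<'E'
from plant import *
import numpy as np, cv2
from scipy.spatial.transform import Rotation as Ro
def save(n,im,s=1,crop=None):
    if crop: r0,r1,c0,c1=crop; im=im[r0:r1,c0:c1]
    im=cv2.resize(im[...,::-1].copy(),None,fx=s,fy=s,interpolation=cv2.INTER_CUBIC); cv2.imwrite('pics/'+n,im)
def cloud(cam,d,p):
    h,w=d.shape; u,v=np.meshgrid(np.arange(w),np.arange(h))
    x=(u-p['cx'])/p['fx']; y=(v-p['cy'])/p['fy']
    if cam=='wrist':
        th=np.hypot(x,y)+1e-9; s=np.tan(th)/th; x=x*s; y=y*s
    P=np.stack([x*d,y*d,d],-1)
    R=Ro.from_rotvec(np.ravel(p['rvec'])).as_matrix(); 
    W=(P-np.ravel(p['tvec']))@R
    W[d<=0]=np.nan
    return W
E
python3 - <<'E'
from h import *
o=get_obs(); print(o)
ims=[]
for c in ['top','side']:
    p=camera_params(c); im,d=snapshot(c); W=cloud(c,d,p); np.save(c+'.npy',W); ims.append(im); cv2.imwrite(c+'_raw.png',im[...,::-1])
    for t in ['turntable','clip_eye','clip_tab','big_clip_tab','cup','bowl','planter']:
        for b in boxes_of(c,t)[:4]:
            u,v=b['xy']; print(c,t,np.round(b['xy']),round(b['confidence'],2),W[int(v),int(u)].round(3))
save('top1.png',ims[0],1.4); save('side1.png',ims[1],1.4)
import plant; print([x for x in dir(plant) if 'grasp' in x], getattr(plant,'tcp_to_grasp',None), get_obs()['clock'])
E
```

```text
{'clock': 0.0, 'joint_pos': array([-5.56845447e+01,  2.05920008e+01,  6.35467708e-01, -2.15508249e-02,
       -7.01367707e+01, -1.65076832e+01]), 'qvel': array([ 0.02875468, -0.03192993, -0.03884439,  0.08982762, -0.08818195,
       -0.01270101]), 'tau': array([ 9.44304229e-04, -5.82711160e+01,  2.93062592e+01,  6.99709520e+00,
        6.88963104e-03, -1.85733165e-04]), 'tool_pos': array([ 0.20625195, -0.64213956,  0.18652473]), 'orientation': array([ 94.25872991,  89.90452129, 112.05916305]), 'force': array([-0.33324603, -0.24140772, -0.31913536]), 'moment': array([ 0.02284536,  0.03681605, -0.03159017]), 'opening': 0.08766418837255277}
top turntable [193. 198.] 0.83 [nan nan nan]
top turntable [392. 314.] 0.68 [ 0.297 -0.196  0.083]
top clip_eye [250.  98.] 0.71 [0.744 0.068 0.004]
top clip_eye [301. 178.] 0.49 [ 0.57  -0.037  0.004]
top clip_tab [300. 180.] 0.75 [ 0.568 -0.034  0.007]
top clip_tab [330. 217.] 0.72 [ 0.487 -0.097  0.   ]
top clip_tab [249. 100.] 0.61 [0.739 0.072 0.005]
top big_clip_tab [396. 197.] 0.97 [ 0.527 -0.236  0.002]
top cup [312. 113.] 0.79 [ 0.71  -0.063  0.004]
top bowl [404. 114.] 0.74 [ 0.707 -0.261  0.008]
top planter [ 95. 250.] 0.84 [0.427 0.39  0.004]
side turntable [255. 253.] 0.7 [0.515 0.203 0.071]
side clip_eye [195. 218.] 0.73 [0.745 0.073 0.005]
side clip_eye [275. 206.] 0.67 [ 0.563 -0.054  0.007]
side clip_eye [314. 204.] 0.52 [ 0.464 -0.099  0.013]
side clip_tab [234. 186.] 0.65 [ 0.676 -0.029  0.061]
side clip_tab [197. 218.] 0.61 [0.737 0.071 0.006]
side clip_tab [271. 206.] 0.58 [ 0.58  -0.059 -0.002]
side clip_tab [311. 204.] 0.51 [ 0.473 -0.101  0.006]
side big_clip_tab [316. 176.] 0.67 [ 0.501 -0.247  0.007]
side cup [233. 186.] 0.78 [ 0.676 -0.029  0.061]
side bowl [264. 152.] 0.71 [ 0.693 -0.291  0.026]
side planter [265. 320.] 0.95 [0.441 0.331 0.027]
side planter [261. 154.] 0.35 [ 0.703 -0.29   0.017]
['tcp_to_grasp'] 0.0188 0.8
```

View pics/top1.png

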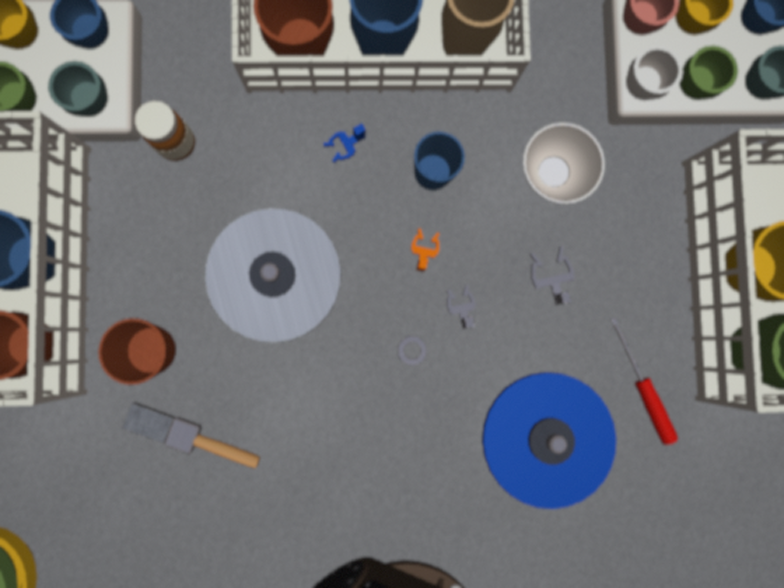

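View pics/side1.png

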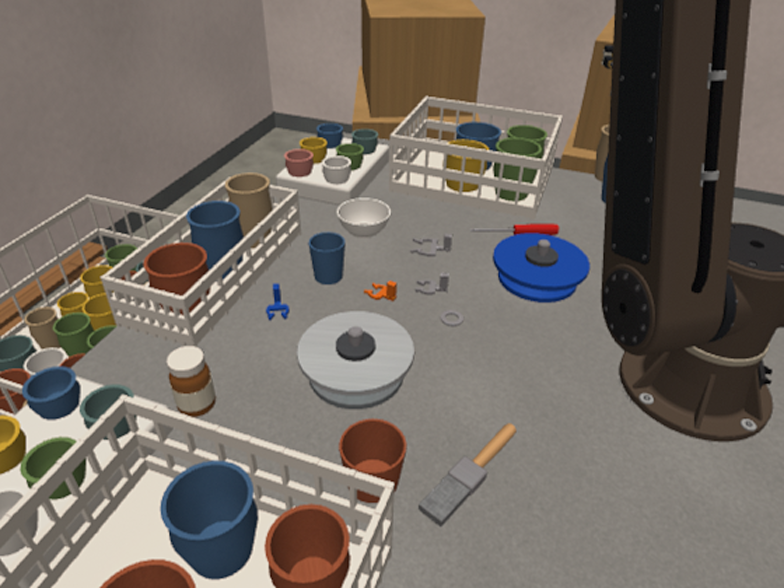

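Grey clips in the 1.4x top picture: the small one is at (461,308) and the big one at (552,270). The orange (425,250) and blue (345,143) ones are decoys. The real turntable is the aluminium one at (272,272); the blue one at (550,440) is a decoy. In the side view the small clip is at (432,287), with its tab toward the robot. Next I'll measure, with one enlarged crop to confirm.

```bash
python3 - <<'E'
from h import *
im=cv2.imread('top_raw.png')[...,::-1]; save('crop.png',im,6,(165,250,290,420))
W=np.load('top.npy')
o=get_obs(); print(Ro.from_euler('xyz',o['orientation'],degrees=True).as_matrix().round(3))
# wheel
for c in ['top','side']:
    W=np.load(c+'.npy'); X=W.reshape(-1,3); X=X[~np.isnan(X).any(1)]
    n=X[(np.hypot(X[:,0]-.52,X[:,1]-.19)<.14)&(X[:,2]>.03)]
    print(c,np.histogram(n[:,2],bins=np.arange(.03,.13,.004)))
    w=n; (x,y),r=cv2.minEnclosingCircle(w[:,:2].astype(np.float32)); print('circle',x,y,r, np.nanmedian(w[:,2]))
    hh=n[np.hypot(n[:,0]-x,n[:,1]-y)<.03]; print('hub z',np.percentile(hh[:,2],[5,25,50,75,95]).round(4))
    t=X[(abs(X[:,0]-.46)<.05)&(abs(X[:,1]+.10)<.04)&(X[:,2]>.012)]; print('tab',t.shape,t.mean(0) if len(t) else '', t[:,2].max() if len(t) else '')
W=np.load('top.npy'); p=camera_params('top')
def proj(X): 
    return cv2.projectPoints(np.float64([X]),np.ravel(p['rvec']),np.ravel(p['tvec']),np.array([[p['fx'],0,p['cx']],[0,p['fy'],p['cy']],[0,0,1]]),None)[0].ravel()
print(proj([.47,-.1,0]),W[220,329],W[230,333],p)
E
```

```text
[[ 0.    -0.306  0.952]
 [-0.     0.952  0.306]
 [-1.    -0.    -0.   ]]
top (array([   0,    0,    0,    0,    3,   11, 1880, 4425,  130,  524,  159,
          1,    7,    1,    3,   22,   91,   12,    0,    0,    0,    0,
          0,    0]), array([0.03 , 0.034, 0.038, 0.042, 0.046, 0.05 , 0.054, 0.058, 0.062,
       0.066, 0.07 , 0.074, 0.078, 0.082, 0.086, 0.09 , 0.094, 0.098,
       0.102, 0.106, 0.11 , 0.114, 0.118, 0.122, 0.126]))
circle 0.5295901298522949 0.17883071303367615 0.09500648826360703 0.059077333927699954
hub z [0.0666 0.0681 0.0693 0.0707 0.0969]
tab (62, 3) [ 0.45881469 -0.09828886  0.03432601] 0.04114553872769423
side (array([   0,    0,    0,    1,   35,   99,  470, 2831,   91,  241,  107,
          3,   15,   15,   14,   16,   45,   13,    0,    0,    0,    0,
          0,    0]), array([0.03 , 0.034, 0.038, 0.042, 0.046, 0.05 , 0.054, 0.058, 0.062,
       0.066, 0.07 , 0.074, 0.078, 0.082, 0.086, 0.09 , 0.094, 0.098,
       0.102, 0.106, 0.11 , 0.114, 0.118, 0.122, 0.126]))
circle 0.5291761159896851 0.17615313827991486 0.09685734659433365 0.05959579214401067
hub z [0.0672 0.069  0.0701 0.0819 0.0974]
tab (62, 3) [ 0.45703273 -0.09900352  0.02774539] 0.04164346063782219
[331.8607805  225.19266975] [ 0.48066856 -0.09294645  0.00822194] [ 0.45904324 -0.09588599  0.03726691] {'fx': 446.7563801275412, 'fy': 446.7563801275412, 'cx': 274.4893552686539, 'cy': 206.18656648177122, 'rvec': array([ 2.18026492, -2.21733476,  0.12496143]), 'tvec': array([0.02940339, 0.51006807, 0.9004267 ])}
```

View pics/crop.png

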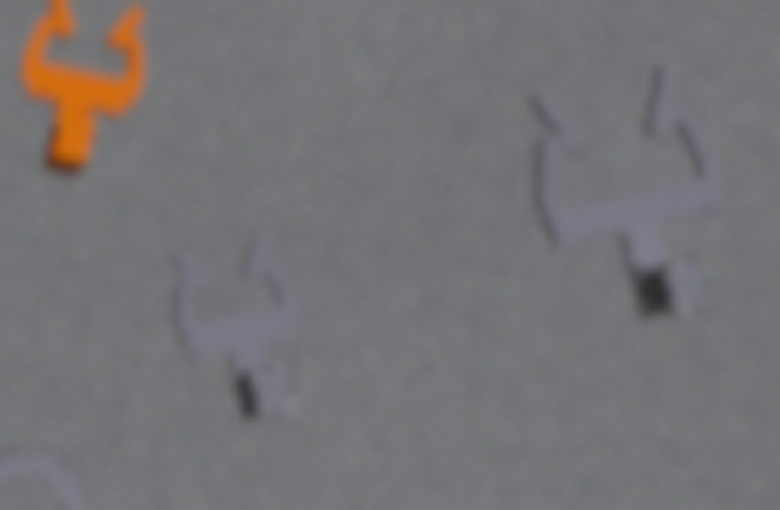

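The crop confirms the small grey clip: tab at about (245,395) in the crop, mouth pointing up and slightly left, so its yaw is about 10°. The tab is near (0.458, −0.098) and the spindle near (0.529, 0.178). The hub top looks to be about 69 mm. Moving above the tab.

```bash
python3 -m pendant '[{"claw":87,"linear":[0,12,11],"twist":0},{"claw":87,"linear":[0,25,23],"twist":0},{"claw":87,"linear":[0,28,26],"twist":0},{"claw":87,"linear":[0,28,26],"twist":0},{"claw":87,"linear":[0,28,26],"twist":0},{"claw":87,"linear":[0,28,26],"twist":0},{"claw":87,"linear":[0,28,26],"twist":0},{"claw":87,"linear":[0,28,26],"twist":0},{"claw":87,"linear":[0,28,26],"twist":0},{"claw":87,"linear":[0,28,26],"twist":0}]'
python3 -m pendant '[{"claw":87,"linear":[0,28,26],"twist":0},{"claw":87,"linear":[0,28,26],"twist":0},{"claw":87,"linear":[0,28,26],"twist":0},{"claw":87,"linear":[0,28,26],"twist":0},{"claw":87,"linear":[0,28,26],"twist":0},{"claw":87,"linear":[0,25,23],"twist":0},{"claw":87,"linear":[0,14,11],"twist":0},{"claw":60,"linear":[0,0,0],"twist":0.06},{"claw":50,"linear":[0,0,0],"twist":0.06},{"claw":50,"linear":[0,0,0],"twist":0}]'
python3 - <<'E'
from h import *
o=get_obs(); print(o['tool_pos'],o['orientation'],o['clock'],o['force'])
p=camera_params('wrist'); im,d=snapshot('wrist'); W=cloud('wrist',d,p); np.save('wrist.npy',W)
for t in ['clip_eye','clip_tab','big_clip_tab']:
    for b in boxes_of('wrist',t)[:4]:
        u,v=b['xy']; print(t,np.round(b['xy']),round(b['confidence'],2),W[int(v),int(u)].round(3))
print(p)
m=(abs(W[...,0]-.46)<.06)&(abs(W[...,1]+.10)<.05)&(W[...,2]>.02)&(W[...,2]<.05); print(m.sum(),W[m].mean(0), W[m].min(0),W[m].max(0))
save('w1.png',im,1.4)
E
```

```text
clock: 1.63
tool_pos: [0.3574, -0.3185, 0.1878]
orientation: [-38.1, 89.9, -20.3]
force: [1.6, -0.1, -0.7]
opening: 0.0869
clock: 2.47
tool_pos: [0.4586, -0.099, 0.1876]
orientation: [4.6, 90.0, 15.5]
force: [0.6, -0.1, 0.3]
opening: 0.0723
[ 0.45855636 -0.09895802  0.18756944] [ 4.60598961 89.9857792  15.45698951] 2.4667 [ 0.57778485 -0.05399081  0.27617058]
clip_eye [275. 202.] 0.9 [ 0.48  -0.096  0.005]
clip_eye [311. 261.] 0.78 [ 0.538 -0.041  0.029]
clip_tab [306. 265.] 0.73 [ 0.551 -0.044  0.012]
clip_tab [274. 202.] 0.64 [ 0.48  -0.098  0.005]
big_clip_tab [157. 212.] 0.58 [ 0.521 -0.242  0.004]
{'fx': 325.19226210127806, 'fy': 325.19226210127806, 'cx': 275.54903974822884, 'cy': 209.29942180732954, 'rvec': array([-1.88509799, -2.28264257, -0.30043413]), 'tvec': array([ 0.18437125, -0.44887846,  0.27745953])}
184 [ 0.45861021 -0.10224053  0.03585108] [ 0.45077547 -0.10896666  0.02218526] [ 0.46792101 -0.09528483  0.03915551]
```

View pics/w1.png

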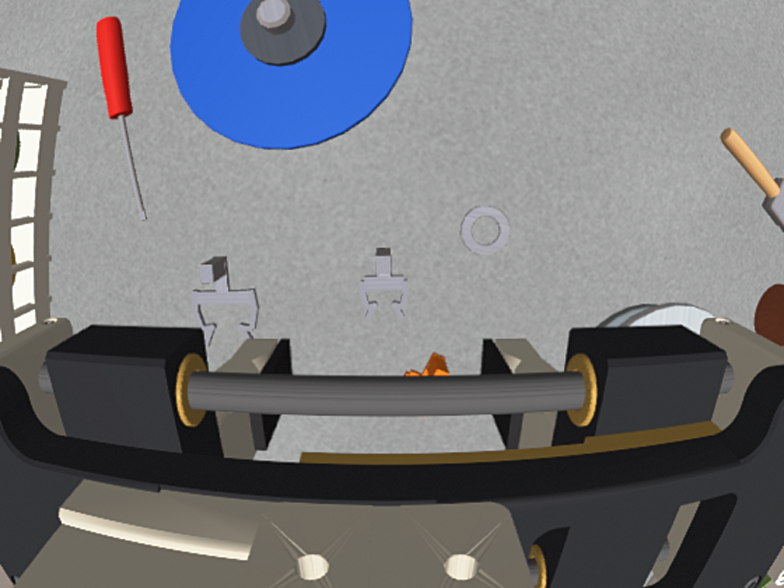

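The wrist view shows the small clip at (383,285) of the 1.4x picture, tab at (383,262), nearly in line with the tool. The big clip is at (225,290) and the grey ring at (485,230). Now the clip's axis from the depth.

```bash
python3 - <<'E'
from h import *
W=np.load('wrist.npy'); o=get_obs(); R=Ro.from_euler('xyz',o['orientation'],degrees=True).as_matrix(); print('clip-like yaw of tool z',np.degrees(np.arctan2(R[1,2],R[0,2])))
X=W.reshape(-1,3); X=X[~np.isnan(X).any(1)]
near=(abs(X[:,0]-.485)<.05)&(abs(X[:,1]+.098)<.04)
fl=X[near&(X[:,2]<.002)]; print('bench z',np.median(X[near][:,2]))
t=X[near&(X[:,2]>.034)]; print(len(t),t.mean(0), cv2.minAreaRect((t[:,:2]*1000).astype(np.float32)))
b=X[near&(X[:,2]>.0035)&(X[:,2]<.012)&(X[:,0]>.468)]; print(len(b),b.mean(0),cv2.minAreaRect((b[:,:2]*1000).astype(np.float32)))
r=(b[:,:2].mean(0)-t[:,:2].mean(0)); print('yaw',np.degrees(np.arctan2(r[1],r[0])))
E
```

```text
clip-like yaw of tool z 10.998365030161017
bench z 0.3186828352279054
12882 [ 0.4415298  -0.11349977  0.31524679] ((455.90606689453125, -97.99552154541016), (41.8316650390625, 80.00765991210938), 0.03264645114541054)
553 [ 0.48928468 -0.09567703  0.00518473] ((493.9673767089844, -94.53221893310547), (39.096744537353516, 41.21593475341797), 12.060996055603027)
yaw 20.466224175751666
```

```bash
python3 -m pendant '[{"claw":50,"linear":[10,-1.5,0],"twist":-0.01},{"claw":50,"linear":[22,-1,0],"twist":0},{"claw":50,"linear":[25,0,0],"twist":0},{"claw":50,"linear":[25,0,0],"twist":0},{"claw":50,"linear":[25,0,0],"twist":0},{"claw":50,"linear":[25,0,0],"twist":0},{"claw":50,"linear":[22,0,0],"twist":0},{"claw":50,"linear":[15,0,0],"twist":0},{"claw":50,"linear":[9,0,0],"twist":0},{"claw":50,"linear":[4,0,0],"twist":0}]'
python3 -m pendant '[{"claw":40,"linear":[0,0,0],"twist":0},{"claw":30,"linear":[0,0,0],"twist":0},{"claw":20,"linear":[0,0,0],"twist":0},{"claw":8,"linear":[0,0,0],"twist":0},{"claw":4,"linear":[0,0,0],"twist":0},{"claw":4,"linear":[0,0,0],"twist":0},{"claw":4,"linear":[0,0,0],"twist":0},{"claw":4,"linear":[0,0,0],"twist":0},{"claw":4,"linear":[0,0,0],"twist":0},{"claw":4,"linear":[0,0,0],"twist":0}]'
```

```text
clock: 3.5
tool_pos: [0.4577, -0.1025, 0.0038]
orientation: [177.6, 89.8, -170.9]
force: [0.2, 0.0, 0.8]
opening: 0.0499
clock: 4.33
tool_pos: [0.4589, -0.102, 0.0055]
orientation: [21.7, 90.0, 33.2]
force: [0.1, -0.8, -0.1]
opening: 0.0038
```

Opening reads 3.8 mm, so the tab is not between the jaws. Looking.

```bash
python3 - <<'E'
from h import *
o=get_obs(); print(o['tool_pos'],o['orientation'],o['opening'],o['force'])
p=camera_params('wrist'); im,d=snapshot('wrist'); W=cloud('wrist',d,p); np.save('wrist.npy',W)
save('w2.png',im,1.4)
p=camera_params('top'); im,d=snapshot('side'); snapshot
save('s2.png',im,5,(180,240,250,370))
E
```

```text
[ 0.45888199 -0.10200983  0.00547561] [21.69596027 89.99885549 33.20174002] 0.0037866694528013406 [ 0.0569865  -0.82295859 -0.0989425 ]
```

View pics/w2.png

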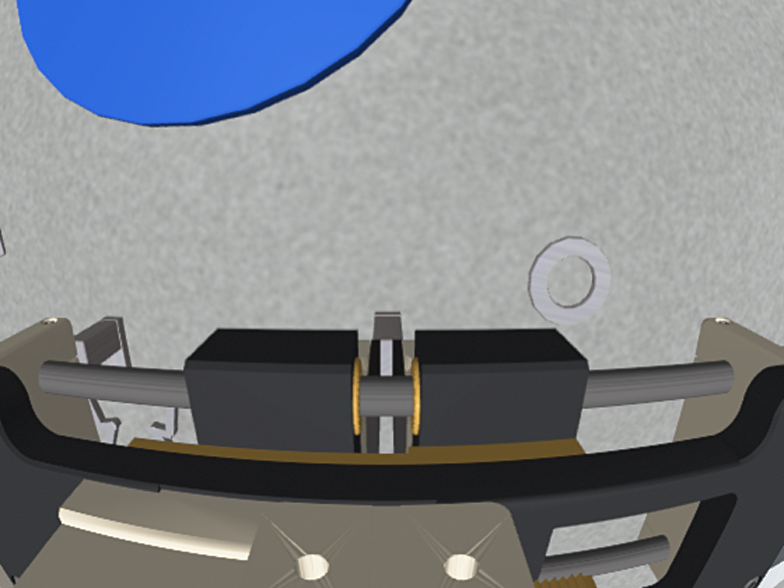

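```bash
python3 - <<'E'
from h import *
W=np.load('wrist.npy')
for v in range(222,262,4): print(v,[tuple((W[v,u]*1000).round(0)) for u in (268,272,276,280,284)])
E
```

```text
222 [(np.float64(453.0), np.float64(-109.0), np.float64(-1.0)), (np.float64(453.0), np.float64(-106.0), np.float64(-1.0)), (np.float64(452.0), np.float64(-104.0), np.float64(-1.0)), (np.float64(452.0), np.float64(-101.0), np.float64(-1.0)), (np.float64(451.0), np.float64(-99.0), np.float64(-0.0))]
226 [(np.float64(453.0), np.float64(-109.0), np.float64(8.0)), (np.float64(453.0), np.float64(-106.0), np.float64(7.0)), (np.float64(452.0), np.float64(-104.0), np.float64(8.0)), (np.float64(452.0), np.float64(-101.0), np.float64(7.0)), (np.float64(451.0), np.float64(-99.0), np.float64(7.0))]
230 [(np.float64(453.0), np.float64(-108.0), np.float64(15.0)), (np.float64(453.0), np.float64(-106.0), np.float64(15.0)), (np.float64(452.0), np.float64(-104.0), np.float64(16.0)), (np.float64(452.0), np.float64(-101.0), np.float64(15.0)), (np.float64(451.0), np.float64(-99.0), np.float64(16.0))]
234 [(np.float64(453.0), np.float64(-108.0), np.float64(23.0)), (np.float64(453.0), np.float64(-106.0), np.float64(23.0)), (np.float64(452.0), np.float64(-104.0), np.float64(23.0)), (np.float64(452.0), np.flo
[... 1188 characters left out ...]
), np.float64(-102.0), np.float64(54.0)), (np.float64(449.0), np.float64(-100.0), np.float64(54.0))]
254 [(np.float64(450.0), np.float64(-108.0), np.float64(59.0)), (np.float64(459.0), np.float64(-105.0), np.float64(38.0)), (np.float64(459.0), np.float64(-102.0), np.float64(37.0)), (np.float64(451.0), np.float64(-102.0), np.float64(54.0)), (np.float64(449.0), np.float64(-101.0), np.float64(59.0))]
258 [(np.float64(450.0), np.float64(-108.0), np.float64(65.0)), (np.float64(461.0), np.float64(-104.0), np.float64(37.0)), (np.float64(461.0), np.float64(-102.0), np.float64(37.0)), (np.float64(453.0), np.float64(-102.0), np.float64(56.0)), (np.float64(448.0), np.float64(-101.0), np.float64(65.0))]
```

View pics/s2.png

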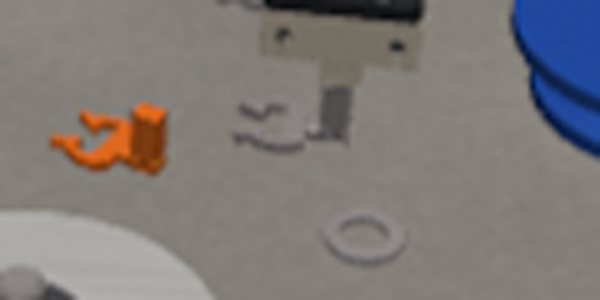

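The tab (face at x≈0.452, width 10 mm, top at z≈0.038) shows between the pads, so it may be gripped even though the opening reads 3.8 mm. I'll close fully and try a small lift.

```bash
python3 -m pendant '[{"claw":0,"linear":[0,0,0],"twist":0},{"claw":0,"linear":[0,0,0],"twist":0},{"claw":0,"linear":[0,0,0],"twist":0},{"claw":0,"linear":[-2,0,0],"twist":0},{"claw":0,"linear":[-4,0,0],"twist":0},{"claw":0,"linear":[-6,0,0],"twist":0},{"claw":0,"linear":[-8,0,0],"twist":0},{"claw":0,"linear":[-10,0,0],"twist":0},{"claw":0,"linear":[-10,0,0],"twist":0},{"claw":0,"linear":[0,0,0],"twist":0}]'
python3 - <<'E'
from h import *
o=get_obs(); print(o['tool_pos'],o['orientation'],o['opening'],o['force'])
p=camera_params('wrist'); im,d=snapshot('wrist'); W=cloud('wrist',d,p)
for b in boxes_of('wrist','clip_tab')[:3]+boxes_of('wrist','clip_eye')[:3]:
    u,v=b['xy']; print(np.round(b['xy']),round(b['confidence'],2),W[int(v),int(u)].round(3))
save('w3.png',im,2.5,(180,400,130,430))
E
```

```text
clock: 5.27
tool_pos: [0.4605, -0.1019, 0.0479]
orientation: [-7.3, 89.8, 4.2]
force: [0.7, 0.0, 0.7]
opening: 0.0007
[ 0.46053624 -0.1018884   0.04794716] [-7.30817194 89.77702095  4.2276535 ] 0.0007269582917927407 [0.67507489 0.02247649 0.72361325]
[275. 226.] 0.81 [ 0.458 -0.103  0.039]
[279. 230.] 0.75 [ 0.46  -0.101  0.039]
```

View pics/w3.png

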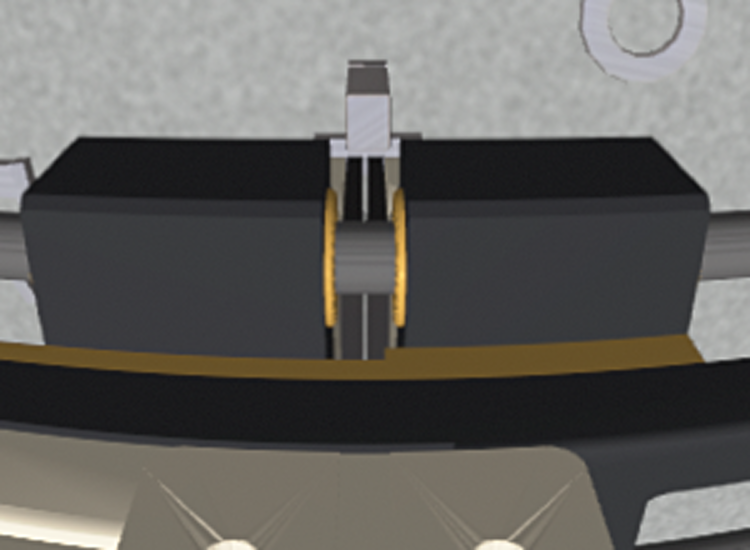

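It was not gripped: the tab still stands on the bench at (0.459,−0.102) while the closed fingers are above it. I'll check where the fingers really are against the reported TCP, using the cameras.

```bash
python3 - <<'E'
from h import *
o=get_obs(); print(o['tool_pos'],o['joint_pos'],o['orientation'])
for c in ['side','wrist','top']:
    p=camera_params(c); im,d=snapshot(c); W=cloud(c,d,p); np.save(c+'.npy',W)
    K=np.array([[p['fx'],0,p['cx']],[0,p['fy'],p['cy']],[0,0,1]])
    X=W.reshape(-1,3)
    n=X[(abs(X[:,0]-.46)<.06)&(abs(X[:,1]+.10)<.05)]
    for a in np.arange(.03,.13,.01):
        m=n[(n[:,2]>a)&(n[:,2]<a+.01)]
        if len(m): print(c,round(a,2),len(m),np.percentile(m[:,:2],[5,50,95],axis=0).round(3).tolist())
    if c=='side':
        for P in (o['tool_pos'],[.459,-.102,.03]): 
            print(cv2.projectPoints(np.float64([P]),np.ravel(p['rvec']),np.ravel(p['tvec']),K,None)[0].ravel())
        save('s3.png',im,6,(150,240,240,370))
E
```

```text
[ 0.45888943 -0.10194031  0.0456573 ] [ 1.15474869e+01  9.77652316e+00 -3.54023151e+01 -1.21965282e-02
 -4.47828897e+01 -9.00406835e+01] [12.70144231 89.96077487 24.1995917 ]
side 0.03 30 [[0.45, -0.107], [0.457, -0.099], [0.464, -0.095]]
side 0.04 1 [[0.451, -0.104], [0.451, -0.104], [0.451, -0.104]]
side 0.08 8 [[0.447, -0.091], [0.454, -0.089], [0.463, -0.087]]
side 0.09 27 [[0.443, -0.092], [0.454, -0.089], [0.464, -0.086]]
side 0.1 11 [[0.445, -0.093], [0.454, -0.088], [0.462, -0.086]]
[317.12511594 193.18657201]
[316.67002978 197.81803697]
wrist 0.03 436 [[0.452, -0.107], [0.458, -0.102], [0.466, -0.096]]
wrist 0.08 78 [[0.447, -0.11], [0.449, -0.104], [0.45, -0.099]]
wrist 0.09 199 [[0.447, -0.111], [0.449, -0.105], [0.45, -0.099]]
wrist 0.1 209 [[0.447, -0.11], [0.449, -0.105], [0.452, -0.099]]
wrist 0.11 89 [[0.447, -0.109], [0.449, -0.104], [0.45, -0.101]]
wrist 0.12 297 [[0.456, -0.106], [0.462, -0.102], [0.467, -0.098]]
```

View pics/s3.png

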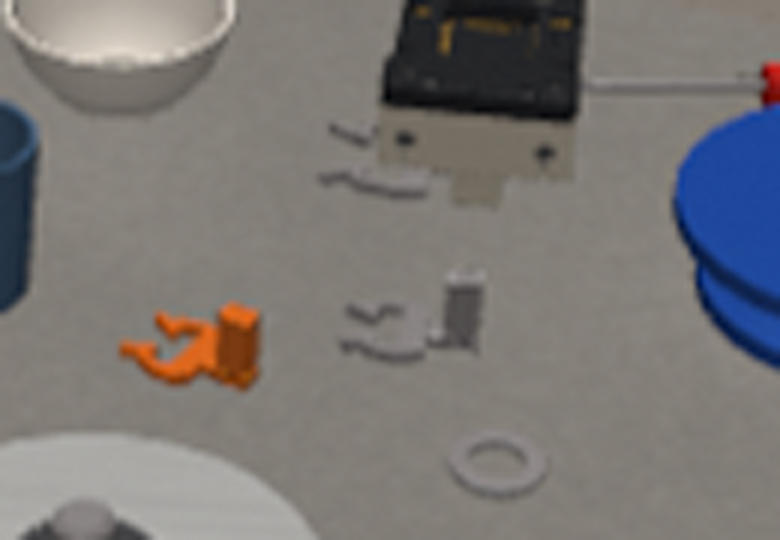

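The fingertips are really at z≈0.08 while the reading says 0.046, so they closed just above the tab. x and y agree. I'll measure the height offset.

```bash
python3 - <<'E'
from h import *
print(get_obs()['tool_pos'])
for c in ['side','wrist']:
    W=np.load(c+'.npy'); X=W.reshape(-1,3)
    n=X[(abs(X[:,0]-.458)<.02)&(abs(X[:,1]+.10)<.03)&(X[:,2]>.045)&(X[:,2]<.11)]
    print(c,np.sort(n[:,2])[:12].round(4))
W=np.load('wrist.npy'); p=camera_params('wrist'); print('cam pos',-Ro.from_rotvec(p['rvec']).as_matrix().T@p['tvec'])
for v in range(215,262,3): print(v,(W[v,275]*1000).round(0),(W[v,268]*1000).round(0),(W[v,283]*1000).round(0))
E
```

```text
[ 0.4584856  -0.10206495  0.04506156]
side [0.0874 0.0878 0.088  0.0883 0.0889 0.089  0.0892 0.09   0.0903 0.0911
 0.0915 0.0917]
wrist [0.0841 0.0842 0.0843 0.0843 0.0845 0.0846 0.0847 0.0851 0.0853 0.0854
 0.0855 0.0855]
cam pos [ 0.39053506 -0.11656525  0.24157815]
215 [ 452. -104.   21.] [ 454. -109.   19.] [451. -99.  22.]
218 [ 452. -104.   29.] [ 453. -109.   29.] [451. -99.  29.]
221 [ 452. -104.   36.] [ 454. -109.   35.] [451. -99.  36.]
224 [ 454. -104.   36.] [ 455. -108.   36.] [453. -99.  38.]
227 [ 456. -103.   37.] [ 457. -108.   37.] [455. -98.  37.]
230 [ 458. -103.   38.] [ 459. -108.   37.] [457. -98.  37.]
233 [ 460. -103.   38.] [ 461. -107.   37.] [459. -97.  37.]
236 [ 462. -102.   38.] [ 463. -107.   36.] [461. -97.  37.]
239 [ 464. -102.   37.] [ 465. -106.   37.] [463. -97.  38.]
242 [ 466. -101.   37.] [ 467. -106.   38.] [465. -96.  38.]
245 [480. -99.   6.] [ 450. -108.   87.] [ 449. -101.   87.]
248 [483. -98.   7.] [ 450. -108.   93.] [ 449. -101.   92.]
251 [486. -97.   4.] [ 450. -108.   95.] [ 449. -101.   96.]
254 [491. -96.  -1.] [ 450. -108.   99.] [ 449. -101.   99.]
257 [493. -96.  -1.] [ 450. -108.  104.] [ 448. -101.  104.]
260 [496. -95.  -2.] [ 450. -108.  107.] [ 448. -101.  108.]
```

The tips sit about 41 mm higher than reported (both cameras say ≈0.086 against 0.045). I'll trust the cameras: reopen, then go down in stages with checks.

```bash
python3 -m pendant '[{"claw":20,"linear":[0,0,0],"twist":0},{"claw":40,"linear":[0,0,0],"twist":0},{"claw":50,"linear":[0,0,0],"twist":0},{"claw":50,"linear":[0,0,0],"twist":0},{"claw":50,"linear":[6,0,0],"twist":0},{"claw":50,"linear":[10,0,0],"twist":0},{"claw":50,"linear":[12,0,0],"twist":0},{"claw":50,"linear":[12,0,0],"twist":0},{"claw":50,"linear":[8,0,0],"twist":0},{"claw":50,"linear":[4,0,0],"twist":0}]'
python3 - <<'E'
from h import *
o=get_obs(); print(o['tool_pos'],o['opening'],o['force'])
for c in ['side','wrist']:
    p=camera_params(c); im,d=snapshot(c); W=cloud(c,d,p); X=W.reshape(-1,3)
    n=X[(abs(X[:,0]-.458)<.014)&(abs(abs(X[:,1]+.102)-.038)<.019)&(X[:,2]>.006)&(X[:,2]<.09)]
    print(c,np.sort(n[:,2])[:200:12].round(4),n[n[:,2]<.05].mean(0))
    if c=='side': save('s4.png',im,6,(150,240,240,370))
E
```

```text
clock: 6.4
tool_pos: [0.458, -0.1021, -0.0079]
orientation: [175.5, 89.9, -173.0]
force: [-0.3, -0.1, 0.4]
opening: 0.0492
[ 0.45800235 -0.10214144 -0.00789873] 0.04924094251826835 [-0.31370503 -0.13252036  0.43981853]
side [0.0064 0.0403 0.0476 0.0568 0.0662 0.0879] [ 0.45198249 -0.06462329  0.04061413]
wrist [0.0293 0.0308 0.0314 0.032  0.0326 0.0333 0.0341 0.0347 0.035  0.0352
 0.0356 0.036  0.0364 0.0366 0.0369 0.0372 0.0377] [ 0.45396112 -0.12482845  0.04123109]
```

View pics/s4.png

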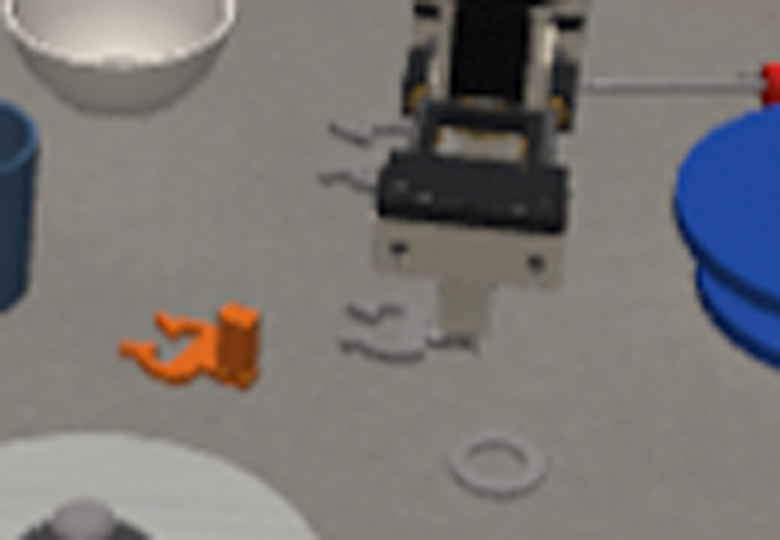

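The side view shows the fingers astride the tab, with tips at z≈0.029 (finger bottom at pixel (465,335)). Going down 23 mm more, then closing.

```bash
python3 -m pendant '[{"claw":50,"linear":[5,0,0],"twist":0},{"claw":50,"linear":[7,0,0],"twist":0},{"claw":50,"linear":[6,0,0],"twist":0},{"claw":50,"linear":[3,0,0],"twist":0},{"claw":50,"linear":[2,0,0],"twist":0},{"claw":50,"linear":[0,0,0],"twist":0},{"claw":35,"linear":[0,0,0],"twist":0},{"claw":25,"linear":[0,0,0],"twist":0},{"claw":15,"linear":[0,0,0],"twist":0},{"claw":5,"linear":[0,0,0],"twist":0}]'
python3 -m pendant '[{"claw":0,"linear":[0,0,0],"twist":0},{"claw":0,"linear":[0,0,0],"twist":0},{"claw":0,"linear":[0,0,0],"twist":0},{"claw":0,"linear":[0,0,0],"twist":0},{"claw":0,"linear":[0,0,0],"twist":0},{"claw":0,"linear":[0,0,0],"twist":0},{"claw":0,"linear":[0,0,0],"twist":0},{"claw":0,"linear":[0,0,0],"twist":0},{"claw":0,"linear":[0,0,0],"twist":0},{"claw":0,"linear":[0,0,0],"twist":0}]'
```

```text
clock: 7.33
tool_pos: [0.4591, -0.102, -0.0293]
orientation: [-0.7, 90.0, 10.8]
force: [-0.3, -0.6, -0.0]
opening: 0.0285
clock: 8.17
tool_pos: [0.4589, -0.102, -0.0294]
orientation: [-15.0, 90.0, -3.5]
force: [-1.3, 1.6, 3.3]
opening: 0.0114
```

Gripped: the opening is 11.4 mm, as a 12 mm tab should give. Lift, then look.

```bash
python3 -m pendant '[{"claw":0,"linear":[-4,0,0],"twist":0},{"claw":0,"linear":[-10,0,0],"twist":0},{"claw":0,"linear":[-16,0,0],"twist":0},{"claw":0,"linear":[-18,0,0],"twist":0},{"claw":0,"linear":[-20,0,0],"twist":0},{"claw":0,"linear":[-20,0,0],"twist":0},{"claw":0,"linear":[-18,0,0],"twist":0},{"claw":0,"linear":[-14,0,0],"twist":0},{"claw":0,"linear":[-8,0,0],"twist":0},{"claw":0,"linear":[-2,0,0],"twist":0}]'
python3 - <<'E'
from h import *
o=get_obs(); R=Ro.from_euler('xyz',o['orientation'],degrees=True).as_matrix()
T=o['tool_pos']; z=R[:,2]; y=R[:,1]; print(T,o['opening'],o['force'],'yaw',np.degrees(np.arctan2(z[1],z[0])))
S=np.array([.5293,.1775]); g=S-76.5e-3*z[:2]; D=g-T[:2]; print('ty,tz mm',D@y[:2]*1e3,D@z[:2]*1e3)
for c in ['top','side']:
    p=camera_params(c); im,d=snapshot(c); W=cloud(c,d,p); X=W.reshape(-1,3)
    n=X[(abs(X[:,0]-.49)<.06)&(abs(X[:,1]+.1)<.04)&(X[:,2]>.11)&(X[:,2]<.15)&(X[:,0]>.472)]
    print(c,len(n),n.mean(0) if len(n) else '', cv2.minAreaRect((n[:,:2]*1000).astype(np.float32)) if len(n)>5 else '')
    if c=='side': save('s5.png',im,4,(120,260,200,390))
E
```

```text
clock: 9.0
tool_pos: [0.4596, -0.1019, 0.1018]
orientation: [-2.3, 89.9, 9.2]
force: [0.4, -0.2, -0.7]
opening: 0.0119
[ 0.45957561 -0.10192091  0.10177215] 0.011938356974169752 [ 0.35270649 -0.23755408 -0.7307589 ] yaw 11.50870591550172
ty,tz mm 259.89180607868445 47.57179309361171
top 0  
side 110 [ 0.49013602 -0.09339675  0.13599831] ((491.1145935058594, -95.51664733886719), (40.02413558959961, 43.706295013427734), 11.162843704223633)
```

View pics/s5.png

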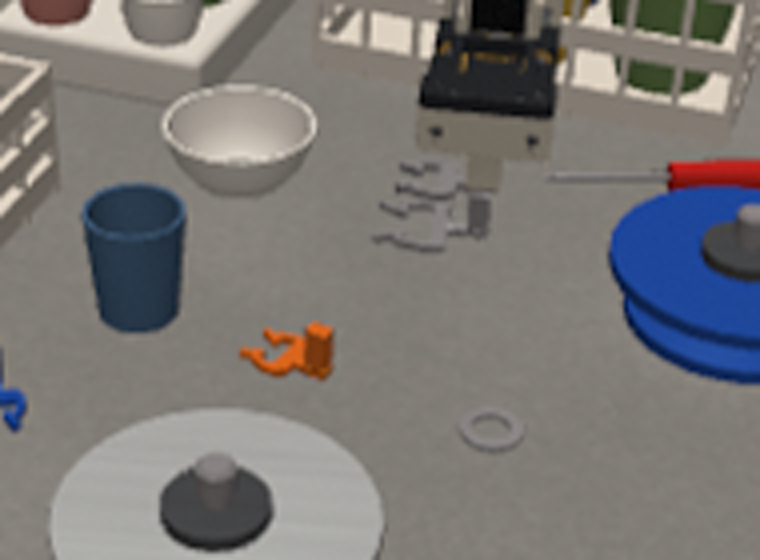

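The clip is off the bench, level, at (480,215) in the crop. The tab looks gripped only near its top, so I'll measure where the tips sit on it.

```bash
python3 - <<'E'
from h import *
o=get_obs(); print(o['tool_pos'],o['force'],o['clock'])
p=camera_params('side'); im,d=snapshot('side'); W=cloud('side',d,p)
for v in range(156,190): 
    u=319; print(v,(W[v,u]*1000).round(0),im[v,u],(W[v,321]*1000).round(0),im[v,321])
E
```

```text
[ 0.45868039 -0.10195315  0.10026483] [-0.06615807 -0.42496531 -0.99800925] 9.1
156 [443. -16. 213.] [116 109  98] [438. -18. 213.] [116 109  98]
157 [442. -13. 212.] [115 108  97] [438. -19. 209.] [116 109  97]
158 [443. -18. 207.] [112 106  96] [437. -16. 209.] [115 109  98]
159 [457. -81. 166.] [109 104  93] [452. -81. 166.] [110 104  93]
160 [457. -81. 162.] [110 104  94] [452. -81. 164.] [107 101  90]
161 [457. -84. 158.] [110 104  93] [453. -85. 158.] [110 104  93]
162 [457. -82. 156.] [110 104  93] [452. -83. 157.] [111 105  94]
163 [456. -81. 154.] [112 106  95] [451. -82. 154.] [112 106  94]
164 [456. -82. 150.] [114 107  96] [451. -81. 152.] [113 107  96]
165 [456. -80. 149.] [115 109  97] [452. -87. 146.] [115 107  96]
166 [456. -82. 145.] [115 108  97] [451. -84. 145.] [116 109  97]
167 [459. -96. 133.] [94 89 82] [454. -96. 134.] [99 93 84]
168 [ 492. -240.   38.] [96 92 91] [ 486. -239.   40.] [104  98  98]
169 [ 492. -242.   33.] [95 90 90] [ 486. -242.   35.] [101  96  97]
170 [ 492. -242.   30.] [80 76 76] [ 486. -241.   32.] [81 77 77]
171 [ 492. -242.   27.] [81 77
[... 586 characters left out ...]
-1.] [121 117 111] [ 481. -235.    1.] [127 123 117]
181 [ 486. -229.   -0.] [132 127 121] [ 479. -227.    3.] [130 126 120]
182 [ 485. -226.   -1.] [129 125 119] [ 478. -223.    2.] [130 126 120]
183 [ 483. -219.   -0.] [129 123 117] [ 477. -221.   -1.] [129 125 119]
184 [ 481. -212.    1.] [128 123 118] [ 476. -215.    0.] [128 124 118]
185 [ 480. -207.    1.] [129 124 117] [ 474. -210.    0.] [131 126 120]
186 [ 478. -202.    1.] [130 126 119] [ 473. -206.   -0.] [131 127 121]
187 [ 476. -193.    3.] [131 126 120] [ 472. -203.   -2.] [130 126 120]
188 [ 475. -191.    1.] [130 125 119] [ 470. -194.    1.] [132 127 121]
189 [ 473. -183.    3.] [130 125 119] [ 468. -189.    1.] [132 127 121]
```

The dark rectangle was the big clip's tab behind. The fingers actually cover the tab down to 12 mm above the underside, which is a good grip. Clip underside = reported z + 0.030. Moving to the standoff, with the eye 40 mm short of the spindle.

```bash
python3 -m pendant '[{"claw":0,"linear":[0,10,2],"twist":0},{"claw":0,"linear":[0,24,4],"twist":0},{"claw":0,"linear":[0,32,6],"twist":0},{"claw":0,"linear":[0,36,7],"twist":0},{"claw":0,"linear":[0,36,7],"twist":0},{"claw":0,"linear":[0,36,7],"twist":0},{"claw":0,"linear":[0,34,6],"twist":0},{"claw":0,"linear":[0,28,5],"twist":0},{"claw":0,"linear":[0,18,3],"twist":0},{"claw":0,"linear":[0,6,1],"twist":0}]'
cat > look.py <<'E'
from h import *
import sys
o=get_obs(); R=Ro.from_euler('xyz',o['orientation'],degrees=True).as_matrix()
T=o['tool_pos']; z=R[:,2]; y=R[:,1]; print(T,o['opening'],o['force'],'yaw',np.degrees(np.arctan2(z[1],z[0])),o['clock'])
for c in ['top','side','wrist']:
    p=camera_params(c); im,d=snapshot(c); W=cloud(c,d,p); X=W.reshape(-1,3); X=X[~np.isnan(X).any(1)]; cv2.imwrite(c+'_raw.png',im[...,::-1])
    L=(X-[.5293,.1775,0])@np.c_[z,y,[0,0,1]]   # along clip x, clip y, up, from spindle
    r=np.hypot(L[:,0],L[:,1])
    hd=L[(r<.022)&(L[:,2]>.078)&(L[:,2]<.105)]; tp=L[(r<.022)&(L[:,2]>.093)&(L[:,2]<.102)]
    w=L[(r<.105)&(L[:,2]>.052)&(L[:,2]<.065)]
    print(c,'head',len(hd),hd.mean(0).round(4) if len(hd) else '', 'y mid',((hd[:,1].min()+hd[:,1].max())/2).round(4) if len(hd) else '','top',len(tp),cv2.minEnclosingCircle(tp[:,:2].astype(np.float32)) if len(tp) else '','wheel',len(w),cv2.minEnclosingCircle(w[:,:2].astype(np.float32)) if len(w) else '')
    u=T[2]+.030; tl=(T-[.5293,.1775,0])@np.c_[z,y,[0,0,1]]; print('  eye expected',(tl[:2]+[.0365,0]).round(4))
    b=L[(abs(L[:,2]-u-.005)<.007)&(L[:,0]>tl[0]+.015)&(L[:,0]<tl[0]+.065)&(abs(L[:,1]-tl[1])<.03)]
    if len(b): print('  clip',len(b),b.min(0).round(4),b.max(0).round(4),b.mean(0).round(4))
E
python3 look.py
```

```text
clock: 9.98
tool_pos: [0.4535, 0.165, 0.0995]
orientation: [-152.9, 89.9, -141.2]
force: [-0.2, -0.5, -1.6]
opening: 0.0119
[0.45349041 0.16501414 0.09947181] 0.011945365865192724 [-0.22376109 -0.49614349 -1.57098223] yaw 11.646838275890062 9.9833
top head 130 [-0.0003 -0.0001  0.0949] y mid 0.0007 top 112 ((0.000437453476479277, 0.0010938284685835242), 0.011640113778412342) wheel 2895 ((0.018404923379421234, -0.007248081266880035), 0.0915723666548729)
  eye expected [-0.0404  0.003 ]
side head 117 [-0.002   0.0039  0.0916] y mid 0.0016 top 64 ((-0.0017932024784386158, 0.00023165857419371605), 0.012293171137571335) wheel 3302 ((-0.0007065218524076045, -1.6606036297162063e-05), 0.09667026996612549)
  eye expected [-0.0404  0.003 ]
  clip 87 [-0.0617  0.0061  0.1293] [-0.0251  0.0244  0.1382] [-0.0449  0.017   0.1339]
wrist head 335 [-0.0088  0.0006  0.0884] y mid 0.0004 top 101 ((-0.007417266257107258, 0.0011037043295800686), 0.00764854671433568) wheel 5389 ((-0.06252739578485489, -2.9984861612319946e-05), 0.06999056041240692)
  eye expected [-0.0404  0.003 ]
  clip 119 [-0.0501 -0.0073  0.1281] [-0.0335  0.0089  0.1351] [-0.0416  0.0005  0.133 ]
```

Spindle about 0.8 mm left of assumed and clip eye about 3 mm left: shift −2 mm in tool y. Head top at about 97 mm means the hub is at about 69 mm. Descend to about 4 mm above it.

```bash
python3 -m pendant '[{"claw":0,"linear":[4,-1,0],"twist":0},{"claw":0,"linear":[7,-1,0],"twist":0},{"claw":0,"linear":[9,0,1],"twist":0},{"claw":0,"linear":[9,0,1],"twist":0},{"claw":0,"linear":[9,0,1],"twist":0},{"claw":0,"linear":[8,0,0],"twist":0},{"claw":0,"linear":[5,0,0],"twist":0},{"claw":0,"linear":[3,0,0],"twist":0},{"claw":0,"linear":[2,0,0],"twist":0},{"claw":0,"linear":[0,0,0],"twist":0}]'
python3 look.py; python3 - <<'E'
from h import *
save('s6.png',cv2.imread('side_raw.png')[...,::-1],5,(195,305,190,330))
E
```

```text
clock: 10.97
tool_pos: [0.4573, 0.1609, 0.0441]
orientation: [-147.4, 90.0, -135.9]
force: [-0.7, 0.8, -0.3]
opening: 0.0119
[0.45729506 0.16092007 0.04411391] 0.01187690951301878 [-0.73843271  0.75880079 -0.28699473] yaw 11.511024018139478 10.9667
top head 50 [ 0.0037 -0.0045  0.0951] y mid -0.0021 top 45 ((0.00242552999407053, -0.0014102994464337826), 0.010966457426548004) wheel 2810 ((0.023020191118121147, -0.010266683995723724), 0.09095770865678787)
  eye expected [-0.0374 -0.0019]
side head 120 [-0.002   0.0041  0.0913] y mid 0.0005 top 62 ((-0.0011129925260320306, -0.00016700074775144458), 0.011174758896231651) wheel 2819 ((-7.642986020073295e-05, -0.001050740946084261), 0.0964561477303505)
  eye expected [-0.0374 -0.0019]
  clip 76 [-0.0578 -0.0023  0.0723] [-0.0093  0.0194  0.0842] [-0.0373  0.0128  0.0786]
wrist head 0  y mid  top 0  wheel 3772 ((-0.07723817974328995, -0.0001122448593378067), 0.05280290171504021)
  eye expected [-0.0374 -0.0019]
  clip 119 [-0.0464 -0.0103  0.0727] [-0.0296  0.0059  0.0806] [-0.0379 -0.0024  0.0783]
```

View pics/s6.png

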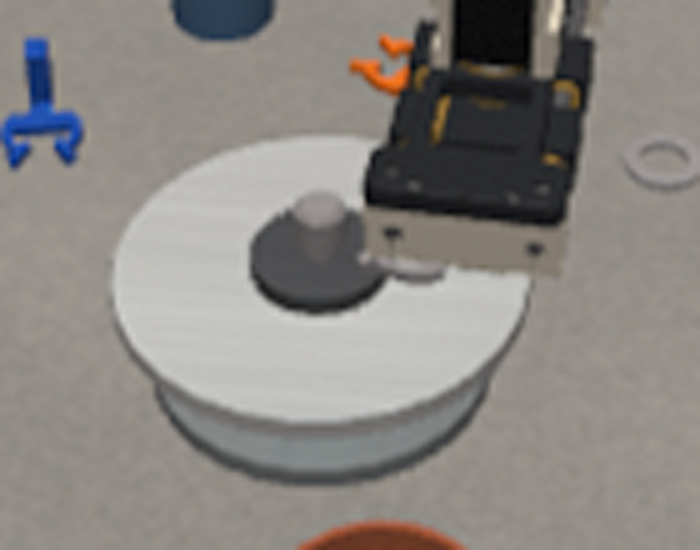

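The side view shows the clip's horn at (365,258), just right of the spindle and slightly above the hub; the gripper's mount hides the rest. Slow touch-down next, with a +1.5 mm sideways correction.

```bash
python3 -m pendant '[{"claw":0,"linear":[0.4,0.5,0],"twist":0},{"claw":0,"linear":[0.4,0.5,0],"twist":0},{"claw":0,"linear":[0.4,0.5,0],"twist":0},{"claw":0,"linear":[0.4,0,0],"twist":0},{"claw":0,"linear":[0.4,0,0],"twist":0},{"claw":0,"linear":[0.4,0,0],"twist":0},{"claw":0,"linear":[0.4,0,0],"twist":0},{"claw":0,"linear":[0.4,0,0],"twist":0},{"claw":0,"linear":[0,0,0],"twist":0},{"claw":0,"linear":[0,0,0],"twist":0}]'; python3 -m pendant '[{"claw":0,"linear":[0.3,0,0],"twist":0},{"claw":0,"linear":[0.3,0,0],"twist":0},{"claw":0,"linear":[0.3,0,0],"twist":0},{"claw":0,"linear":[0,0,0],"twist":0},{"claw":0,"linear":[0,0,0],"twist":0},{"claw":0,"linear":[0,0,0],"twist":0},{"claw":0,"linear":[0,0,0],"twist":0},{"claw":0,"linear":[0,0,0],"twist":0},{"claw":0,"linear":[0,0,0],"twist":0},{"claw":0,"linear":[0,0,0],"twist":0}]'
```

```text
clock: 11.95
tool_pos: [0.4571, 0.1624, 0.0412]
orientation: [-138.9, 90.0, -127.4]
force: [-0.6, 0.6, -1.2]
opening: 0.0117
clock: 12.78
tool_pos: [0.4571, 0.1625, 0.0404]
orientation: [48.7, 90.0, 60.2]
force: [1.0, -0.3, -0.5]
opening: 0.0118
```

```bash
for i in 1; do python3 -m pendant '[{"claw":0,"linear":[0.3,0,0],"twist":0},{"claw":0,"linear":[0.3,0,0],"twist":0},{"claw":0,"linear":[0.3,0,0],"twist":0},{"claw":0,"linear":[0,0,0],"twist":0},{"claw":0,"linear":[0,0,0],"twist":0},{"claw":0,"linear":[0,0,0],"twist":0},{"claw":0,"linear":[0,0,0],"twist":0},{"claw":0,"linear":[0,0,0],"twist":0},{"claw":0,"linear":[0,0,0],"twist":0},{"claw":0,"linear":[0,0,0],"twist":0}]'; done; python3 -m pendant '[{"claw":0,"linear":[0.2,0,0],"twist":0},{"claw":0,"linear":[0.2,0,0],"twist":0},{"claw":0,"linear":[0.2,0,0],"twist":0},{"claw":0,"linear":[0,0,0],"twist":0},{"claw":0,"linear":[0,0,0],"twist":0},{"claw":0,"linear":[0,0,0],"twist":0},{"claw":0,"linear":[0,0,0],"twist":0},{"claw":0,"linear":[0,0,0],"twist":0},{"claw":0,"linear":[0,0,0],"twist":0},{"claw":0,"linear":[0,0,0],"twist":0}]'
```

```text
clock: 13.62
tool_pos: [0.4572, 0.1625, 0.0396]
orientation: [16.8, 90.0, 28.3]
force: [-1.9, -0.2, 3.3]
opening: 0.0118
clock: 14.45
tool_pos: [0.4573, 0.1625, 0.0393]
orientation: [14.8, 90.0, 26.3]
force: [-2.7, -1.1, 6.8]
opening: 0.0115
```

Hub contact at reported z≈0.0395, so its top is at about 69.5 mm, as the camera gave. Ease off 0.4 mm, then advance the horns around the spindle.

```bash
python3 -m pendant '[{"claw":0,"linear":[-0.4,0,0],"twist":0},{"claw":0,"linear":[0,0,1],"twist":0},{"claw":0,"linear":[0,0,2],"twist":0},{"claw":0,"linear":[0,0,2],"twist":0},{"claw":0,"linear":[0,0,2],"twist":0},{"claw":0,"linear":[0,0,2],"twist":0},{"claw":0,"linear":[0,0,2],"twist":0},{"claw":0,"linear":[0,0,1],"twist":0},{"claw":0,"linear":[0,0,0],"twist":0},{"claw":0,"linear":[0,0,0],"twist":0}]'; python3 -c "
from h import *
o=get_obs();R=Ro.from_euler('xyz',o['orientation'],degrees=True).as_matrix();print('F tool',(R.T@o['force']).round(2),(R.T@(o['tool_pos']-[.5293,.1775,0]))[1:].round(4))"
```

```text
clock: 15.28
tool_pos: [0.4693, 0.165, 0.0395]
orientation: [2.6, 90.0, 14.1]
force: [-2.5, -1.1, 5.7]
opening: 0.0118
F tool [-5.73 -0.58 -2.68] [-0.0003 -0.0613]
```

```bash
python3 -m pendant '[{"claw":0,"linear":[-0.3,0.4,0],"twist":0},{"claw":0,"linear":[0,0.3,1],"twist":0},{"claw":0,"linear":[0,0,1],"twist":0},{"claw":0,"linear":[0,0,1],"twist":0},{"claw":0,"linear":[0,0,1],"twist":0},{"claw":0,"linear":[0,0,1],"twist":0},{"claw":0,"linear":[0,0,1],"twist":0},{"claw":0,"linear":[0,0,0],"twist":0},{"claw":0,"linear":[0,0,0],"twist":0},{"claw":0,"linear":[0,0,0],"twist":0}]'; cat > f.py <<'E'
from h import *
o=get_obs();R=Ro.from_euler('xyz',o['orientation'],degrees=True).as_matrix();print('F tool',(R.T@o['force']).round(2),(R.T@(o['tool_pos']-[.5293,.1775,0]))[1:].round(4))
E
python3 f.py
```

```text
clock: 16.12
tool_pos: [0.4743, 0.1665, 0.0397]
orientation: [-157.4, 90.0, -145.9]
force: [-4.2, -1.1, 6.9]
opening: 0.0121
F tool [-6.91 -0.24 -4.31] [ 0.0002 -0.0561]
```

```bash
python3 -m pendant '[{"claw":0,"linear":[-0.2,0,0.5],"twist":0},{"claw":0,"linear":[0,0,0.5],"twist":0},{"claw":0,"linear":[0,0,0.5],"twist":0},{"claw":0,"linear":[0,0,0.5],"twist":0},{"claw":0,"linear":[0,0,0.5],"twist":0},{"claw":0,"linear":[0,0,0.5],"twist":0},{"claw":0,"linear":[0,0,0],"twist":0},{"claw":0,"linear":[0,0,0],"twist":0},{"claw":0,"linear":[0,0,0],"twist":0},{"claw":0,"linear":[0,0,0],"twist":0}]'; python3 f.py
```

```text
clock: 16.95
tool_pos: [0.4771, 0.167, 0.0397]
orientation: [-159.8, 89.9, -148.3]
force: [-3.6, -0.9, 6.9]
opening: 0.0119
F tool [-6.85 -0.17 -3.71] [ 0.0001 -0.0533]
```

```bash
python3 -m pendant '[{"claw":0,"linear":[0,0,0.5],"twist":0},{"claw":0,"linear":[0,0,0.5],"twist":0},{"claw":0,"linear":[0,0,0.5],"twist":0},{"claw":0,"linear":[0,0,0.5],"twist":0},{"claw":0,"linear":[0,0,0],"twist":0},{"claw":0,"linear":[0,0,0],"twist":0},{"claw":0,"linear":[0,0,0],"twist":0},{"claw":0,"linear":[0,0,0],"twist":0},{"claw":0,"linear":[0,0,0],"twist":0},{"claw":0,"linear":[0,0,0],"twist":0}]'; python3 f.py
```

```text
clock: 17.78
tool_pos: [0.479, 0.1674, 0.0397]
orientation: [-159.3, 89.9, -147.8]
force: [-4.8, -1.3, 6.4]
opening: 0.0118
F tool [-6.44 -0.32 -4.95] [ 0.0001 -0.0514]
```

```bash
python3 -m pendant '[{"claw":0,"linear":[0,0,0.5],"twist":0},{"claw":0,"linear":[0,0,0.5],"twist":0},{"claw":0,"linear":[0,0,0.5],"twist":0},{"claw":0,"linear":[0,0,0.5],"twist":0},{"claw":0,"linear":[0,0,0],"twist":0},{"claw":0,"linear":[0,0,0],"twist":0},{"claw":0,"linear":[0,0,0],"twist":0},{"claw":0,"linear":[0,0,0],"twist":0},{"claw":0,"linear":[0,0,0],"twist":0},{"claw":0,"linear":[0,0,0],"twist":0}]'; python3 f.py
```

```text
clock: 18.62
tool_pos: [0.4809, 0.1677, 0.0397]
orientation: [-159.2, 89.9, -147.7]
force: [-4.8, -1.1, 6.5]
opening: 0.0116
F tool [-6.51 -0.12 -4.88] [ 0.0001 -0.0494]
```

```bash
python3 -m pendant '[{"claw":0,"linear":[0,0,0.5],"twist":0},{"claw":0,"linear":[0,0,0.5],"twist":0},{"claw":0,"linear":[0,0,0.5],"twist":0},{"claw":0,"linear":[0,0,0],"twist":0},{"claw":0,"linear":[0,0,0],"twist":0},{"claw":0,"linear":[0,0,0],"twist":0},{"claw":0,"linear":[0,0,0],"twist":0},{"claw":0,"linear":[0,0,0],"twist":0},{"claw":0,"linear":[0,0,0],"twist":0},{"claw":0,"linear":[0,0,0],"twist":0}]'; python3 f.py
```

```text
clock: 19.45
tool_pos: [0.482, 0.1679, 0.0397]
orientation: [-162.4, 89.9, -150.9]
force: [-5.8, -0.5, 9.4]
opening: 0.0116
F tool [-9.39  0.66 -5.79] [ 0.     -0.0483]
```

The throat is now meeting the spindle. Continue in 1 mm steps.

```bash
python3 -m pendant '[{"claw":0,"linear":[-0.2,0,0.4],"twist":0},{"claw":0,"linear":[0,0,0.4],"twist":0},{"claw":0,"linear":[0,0,0.2],"twist":0},{"claw":0,"linear":[0,0,0],"twist":0},{"claw":0,"linear":[0,0,0],"twist":0},{"claw":0,"linear":[0,0,0],"twist":0},{"claw":0,"linear":[0,0,0],"twist":0},{"claw":0,"linear":[0,0,0],"twist":0},{"claw":0,"linear":[0,0,0],"twist":0},{"claw":0,"linear":[0,0,0],"twist":0}]'; python3 f.py
```

```text
clock: 20.28
tool_pos: [0.4825, 0.1678, 0.0398]
orientation: [-163.3, 89.8, -151.9]
force: [-7.3, -1.3, 9.4]
opening: 0.0118
F tool [-9.4   0.19 -7.47] [-0.0002 -0.0479]
```

```bash
python3 -m pendant '[{"claw":0,"linear":[0,0,0.4],"twist":0},{"claw":0,"linear":[0,0,0.3],"twist":0},{"claw":0,"linear":[0,0,0.3],"twist":0},{"claw":0,"linear":[0,0,0],"twist":0},{"claw":0,"linear":[0,0,0],"twist":0},{"claw":0,"linear":[0,0,0],"twist":0},{"claw":0,"linear":[0,0,0],"twist":0},{"claw":0,"linear":[0,0,0],"twist":0},{"claw":0,"linear":[0,0,0],"twist":0},{"claw":0,"linear":[0,0,0],"twist":0}]'; python3 f.py
```

```text
clock: 21.12
tool_pos: [0.483, 0.1677, 0.0398]
orientation: [-162.0, 89.8, -150.6]
force: [-9.8, -1.1, 12.4]
opening: 0.0117
F tool [-12.41   0.87  -9.82] [-0.0004 -0.0475]
```

```bash
python3 -m pendant '[{"claw":0,"linear":[-0.3,0,0.4],"twist":0},{"claw":0,"linear":[-0.2,0,0.3],"twist":0},{"claw":0,"linear":[0,0,0.3],"twist":0},{"claw":0,"linear":[0,0,0],"twist":0},{"claw":0,"linear":[0,0,0],"twist":0},{"claw":0,"linear":[0,0,0],"twist":0},{"claw":0,"linear":[0,0,0],"twist":0},{"claw":0,"linear":[0,0,0],"twist":0},{"claw":0,"linear":[0,0,0],"twist":0},{"claw":0,"linear":[0,0,0],"twist":0}]'; python3 f.py
```

```text
clock: 21.95
tool_pos: [0.4834, 0.1676, 0.0398]
orientation: [-162.9, 89.7, -151.4]
force: [-11.5, -1.6, 9.8]
opening: 0.0116
F tool [ -9.71   0.66 -11.67] [-0.0007 -0.0472]
```

```bash
python3 -m pendant '[{"claw":0,"linear":[0,0,0.4],"twist":0},{"claw":0,"linear":[0,0,0.3],"twist":0},{"claw":0,"linear":[0,0,0.3],"twist":0},{"claw":0,"linear":[0,0,0],"twist":0},{"claw":0,"linear":[0,0,0],"twist":0},{"claw":0,"linear":[0,0,0],"twist":0},{"claw":0,"linear":[0,0,0],"twist":0},{"claw":0,"linear":[0,0,0],"twist":0},{"claw":0,"linear":[0,0,0],"twist":0},{"claw":0,"linear":[0,0,0],"twist":0}]'; python3 f.py
```

```text
clock: 22.78
tool_pos: [0.484, 0.1676, 0.0398]
orientation: [-162.7, 89.7, -151.2]
force: [-11.5, -1.3, 11.0]
opening: 0.0118
F tool [-10.94   1.02 -11.61] [-0.0008 -0.0466]
```

```bash
python3 -m pendant '[{"claw":0,"linear":[-0.2,-0.2,0.4],"twist":0},{"claw":0,"linear":[0,-0.2,0.3],"twist":0},{"claw":0,"linear":[0,0,0.3],"twist":0},{"claw":0,"linear":[0,0,0],"twist":0},{"claw":0,"linear":[0,0,0],"twist":0},{"claw":0,"linear":[0,0,0],"twist":0},{"claw":0,"linear":[0,0,0],"twist":0},{"claw":0,"linear":[0,0,0],"twist":0},{"claw":0,"linear":[0,0,0],"twist":0},{"claw":0,"linear":[0,0,0],"twist":0}]'; python3 f.py
```

```text
clock: 23.62
tool_pos: [0.4851, 0.1675, 0.0398]
orientation: [-163.9, 89.7, -152.4]
force: [-11.2, -1.7, 9.4]
opening: 0.0119
F tool [ -9.38   0.53 -11.37] [-0.0011 -0.0455]
```

```bash
python3 -m pendant '[{"claw":0,"linear":[0,0,0.4],"twist":0},{"claw":0,"linear":[0,0,0.3],"twist":0},{"claw":0,"linear":[0,0,0.3],"twist":0},{"claw":0,"linear":[0,0,0],"twist":0},{"claw":0,"linear":[0,0,0],"twist":0},{"claw":0,"linear":[0,0,0],"twist":0},{"claw":0,"linear":[0,0,0],"twist":0},{"claw":0,"linear":[0,0,0],"twist":0},{"claw":0,"linear":[0,0,0],"twist":0},{"claw":0,"linear":[0,0,0],"twist":0}]'; python3 f.py
```

```text
clock: 24.45
tool_pos: [0.4864, 0.1678, 0.0399]
orientation: [-163.4, 89.7, -151.9]
force: [-7.9, -1.4, 7.8]
opening: 0.0117
F tool [-7.76  0.21 -8.09] [-0.001  -0.0441]
```

Past the crest, with the force falling. Continuing.

```bash
python3 -m pendant '[{"claw":0,"linear":[0,0,0.5],"twist":0},{"claw":0,"linear":[0,0,0.5],"twist":0},{"claw":0,"linear":[0,0,0.5],"twist":0},{"claw":0,"linear":[0,0,0],"twist":0},{"claw":0,"linear":[0,0,0],"twist":0},{"claw":0,"linear":[0,0,0],"twist":0},{"claw":0,"linear":[0,0,0],"twist":0},{"claw":0,"linear":[0,0,0],"twist":0},{"claw":0,"linear":[0,0,0],"twist":0},{"claw":0,"linear":[0,0,0],"twist":0}]'; python3 f.py
```

```text
clock: 25.28
tool_pos: [0.4886, 0.1685, 0.0398]
orientation: [-163.3, 89.8, -151.8]
force: [-5.9, -0.9, 4.3]
opening: 0.0117
F tool [-4.32  0.26 -5.97] [-0.0007 -0.0418]
```

```bash
python3 -m pendant '[{"claw":0,"linear":[0,0,0.5],"twist":0},{"claw":0,"linear":[0,0,0.5],"twist":0},{"claw":0,"linear":[0,0,0.5],"twist":0},{"claw":0,"linear":[0,0,0],"twist":0},{"claw":0,"linear":[0,0,0],"twist":0},{"claw":0,"linear":[0,0,0],"twist":0},{"claw":0,"linear":[0,0,0],"twist":0},{"claw":0,"linear":[0,0,0],"twist":0},{"claw":0,"linear":[0,0,0],"twist":0},{"claw":0,"linear":[0,0,0],"twist":0}]'; python3 f.py
```

```text
clock: 26.12
tool_pos: [0.4919, 0.1698, 0.0406]
orientation: [2.4, 90.0, 13.9]
force: [0.6, -2.3, -3.4]
opening: 0.0114
F tool [ 3.39 -2.36  0.17] [-0.0001 -0.0381]
```

Snap felt (push ≈0, tool at −38.1). Ease down the slight lift and push on to confirm the hard stop.

```bash
python3 -m pendant '[{"claw":0,"linear":[0.5,0.3,0.3],"twist":0},{"claw":0,"linear":[0.2,0,0.4],"twist":0},{"claw":0,"linear":[0,0,0.4],"twist":0},{"claw":0,"linear":[0,0,0],"twist":0},{"claw":0,"linear":[0,0,0],"twist":0},{"claw":0,"linear":[0,0,0],"twist":0},{"claw":0,"linear":[0,0,0],"twist":0},{"claw":0,"linear":[0,0,0],"twist":0},{"claw":0,"linear":[0,0,0],"twist":0},{"claw":0,"linear":[0,0,0],"twist":0}]'; python3 f.py
```

```text
clock: 26.95
tool_pos: [0.4931, 0.1705, 0.0401]
orientation: [14.3, 90.0, 25.8]
force: [4.3, -2.6, -1.8]
opening: 0.0116
F tool [ 1.82 -3.38  3.65] [ 0.0003 -0.0368]
```

```bash
python3 -m pendant '[{"claw":0,"linear":[0,0,0.4],"twist":0},{"claw":0,"linear":[0,0,0.4],"twist":0},{"claw":0,"linear":[0,0,0],"twist":0},{"claw":0,"linear":[0,0,0],"twist":0},{"claw":0,"linear":[0,0,0],"twist":0},{"claw":0,"linear":[0,0,0],"twist":0},{"claw":0,"linear":[0,0,0],"twist":0},{"claw":0,"linear":[0,0,0],"twist":0},{"claw":0,"linear":[0,0,0],"twist":0},{"claw":0,"linear":[0,0,0],"twist":0}]'; python3 f.py
```

```text
clock: 27.78
tool_pos: [0.4935, 0.1704, 0.0399]
orientation: [-161.1, 90.0, -149.6]
force: [1.6, -2.2, -1.4]
opening: 0.0119
F tool [ 1.41 -2.49  1.1 ] [ 0.0002 -0.0365]
```

```bash
python3 -m pendant '[{"claw":0,"linear":[0,0.2,0.3],"twist":0},{"claw":0,"linear":[0,0,0.3],"twist":0},{"claw":0,"linear":[0,0,0],"twist":0},{"claw":0,"linear":[0,0,0],"twist":0},{"claw":0,"linear":[0,0,0],"twist":0},{"claw":0,"linear":[0,0,0],"twist":0},{"claw":0,"linear":[0,0,0],"twist":0},{"claw":0,"linear":[0,0,0],"twist":0},{"claw":0,"linear":[0,0,0],"twist":0},{"claw":0,"linear":[0,0,0],"twist":0}]'; python3 f.py
```

```text
clock: 28.62
tool_pos: [0.4942, 0.1708, 0.04]
orientation: [-97.1, 90.0, -85.6]
force: [1.2, -2.4, -1.6]
opening: 0.0118
F tool [ 1.57 -2.59  0.73] [ 0.0004 -0.0358]
```

```bash
python3 -m pendant '[{"claw":0,"linear":[0,0,0.3],"twist":0},{"claw":0,"linear":[0,0,0.3],"twist":0},{"claw":0,"linear":[0,0,0],"twist":0},{"claw":0,"linear":[0,0,0],"twist":0},{"claw":0,"linear":[0,0,0],"twist":0},{"claw":0,"linear":[0,0,0],"twist":0},{"claw":0,"linear":[0,0,0],"twist":0},{"claw":0,"linear":[0,0,0],"twist":0},{"claw":0,"linear":[0,0,0],"twist":0},{"claw":0,"linear":[0,0,0],"twist":0}]'; python3 f.py
```

```text
clock: 29.45
tool_pos: [0.4946, 0.1709, 0.0399]
orientation: [-175.6, 90.0, -164.1]
force: [-0.9, -2.6, 1.1]
opening: 0.0118
F tool [-1.07 -2.41 -1.41] [ 0.0004 -0.0353]
```

```bash
python3 -m pendant '[{"claw":0,"linear":[0,0,0.3],"twist":0},{"claw":0,"linear":[0,0,0.3],"twist":0},{"claw":0,"linear":[0,0,0.3],"twist":0},{"claw":0,"linear":[0,0,0],"twist":0},{"claw":0,"linear":[0,0,0],"twist":0},{"claw":0,"linear":[0,0,0],"twist":0},{"claw":0,"linear":[0,0,0],"twist":0},{"claw":0,"linear":[0,0,0],"twist":0},{"claw":0,"linear":[0,0,0],"twist":0},{"claw":0,"linear":[0,0,0],"twist":0}]'; python3 f.py; python3 look.py
```

```text
clock: 30.28
tool_pos: [0.4948, 0.1708, 0.0398]
orientation: [-171.1, 89.9, -159.6]
force: [-5.1, -2.2, 4.0]
opening: 0.0118
F tool [-3.99 -1.18 -5.42] [ 0.0003 -0.0352]
[0.49476318 0.17079502 0.03983911] 0.011830903257794 [-5.07021173 -2.23601116  3.99687686] yaw 11.495786742979856 30.2833
top head 0  y mid  top 0  wheel 1876 ((0.0005359078641049564, 0.0009713105391710997), 0.09476533532142639)
  eye expected [0.0013 0.0003]
side head 0  y mid  top 0  wheel 2723 ((0.0006260277004912496, -0.0001178909806185402), 0.09675778448581696)
  eye expected [0.0013 0.0003]
  clip 154 [-0.02   -0.0134  0.0678] [0.0295 0.0297 0.0787] [0.005  0.0163 0.0713]
wrist head 609 [-0.009  -0.0002  0.0892] y mid -0.0002 top 218 ((-0.0067292191088199615, -0.0002568743657320738), 0.007192209828644991) wheel 18271 ((-0.0395791232585907, -0.0017482005059719086), 0.08458539843559265)
  eye expected [0.0013 0.0003]
  clip 103 [-0.011  -0.0074  0.0735] [-0.0064  0.0073  0.0818] [-0.0091  0.0004  0.0795]
```

Hard stop confirmed: 0.9 mm commanded gave about 0.2 mm of motion and a 5 N rise. Unload, release, and lift straight up.

```bash
python3 -m pendant '[{"claw":0,"linear":[-0.2,0,-0.3],"twist":0},{"claw":0,"linear":[0,0,0],"twist":0},{"claw":12,"linear":[0,0,0],"twist":0},{"claw":15,"linear":[0,0,0],"twist":0},{"claw":20,"linear":[0,0,0],"twist":0},{"claw":26,"linear":[0,0,0],"twist":0},{"claw":32,"linear":[0,0,0],"twist":0},{"claw":36,"linear":[0,0,0],"twist":0},{"claw":36,"linear":[0,0,0],"twist":0},{"claw":36,"linear":[0,0,0],"twist":0}]'; python3 f.py
python3 -m pendant '[{"claw":36,"linear":[-3,0,0],"twist":0},{"claw":36,"linear":[-8,0,0],"twist":0},{"claw":36,"linear":[-15,0,0],"twist":0},{"claw":36,"linear":[-20,0,0],"twist":0},{"claw":36,"linear":[-20,0,0],"twist":0},{"claw":36,"linear":[-20,0,-5],"twist":0},{"claw":36,"linear":[-15,0,-10],"twist":0},{"claw":36,"linear":[-10,0,-15],"twist":0},{"claw":36,"linear":[-4,0,-10],"twist":0},{"claw":36,"linear":[0,0,0],"twist":0}]'
python3 - <<'E'
from h import *
out=[]
for c in ['side','top','wrist']:
    p=camera_params(c); im,d=snapshot(c); W=cloud(c,d,p); X=W.reshape(-1,3)
    z=np.array([np.cos(.2),np.sin(.2),0]); y=np.array([-z[1],z[0],0])
    L=(X-[.5293,.1775,0])@np.c_[z,y,[0,0,1]]; r=np.hypot(L[:,0],L[:,1])
    t=L[(abs(L[:,0]+.036)<.015)&(abs(L[:,1])<.012)&(L[:,2]>.098)&(L[:,2]<.115)]; h=L[(r<.018)&(L[:,2]>.092)&(L[:,2]<.105)]
    b=L[(abs(L[:,0])<.025)&(abs(L[:,1])<.026)&(L[:,2]>.0725)&(L[:,2]<.082)]
    for n,q in (('tab top',t),('head top',h),('body',b)):
        if len(q): print(c,n,len(q),q.mean(0).round(4),q.min(0).round(4),q.max(0).round(4))
    if c=='side': out.append(cv2.resize(im[195:285,200:320],None,fx=4,fy=4,interpolation=cv2.INTER_CUBIC))
    if c=='wrist':
        R=Ro.from_rotvec(p['rvec']).as_matrix(); q=R@np.array([.5293,.1775,.08])+p['tvec']; th=np.arctan2(np.hypot(q[0],q[1]),q[2]); k=th/np.hypot(q[0],q[1])
        u,v=int(p['cx']+p['fx']*q[0]*k),int(p['cy']+p['fy']*q[1]*k); print(u,v); 
        u=min(max(u,50),510);v=min(max(v,45),375); out.append(cv2.resize(im[v-45:v+45,u-50:u+49],(396,360),interpolation=cv2.INTER_CUBIC))
save('fin.png',np.hstack(out)[:, :800])
E
```

```text
clock: 31.27
tool_pos: [0.4955, 0.1712, 0.0402]
orientation: [24.9, 90.0, 36.4]
force: [0.6, 0.4, -0.6]
opening: 0.0359
F tool [0.61 0.26 0.67] [ 0.0005 -0.0344]
clock: 32.1
tool_pos: [0.4552, 0.163, 0.1568]
orientation: [36.2, 89.8, 47.7]
force: [-0.6, -0.0, -0.9]
opening: 0.0358
side tab top 50 [-0.0365  0.0024  0.1054] [-0.0445 -0.0055  0.0997] [-0.0288  0.0073  0.1091]
side head top 66 [-0.0013  0.0015  0.0964] [-0.0125 -0.0098  0.0924] [0.0096 0.0121 0.0999]
side body 128 [-0.0076  0.0052  0.0757] [-0.0249 -0.0221  0.0727] [0.0176 0.0206 0.0817]
top head top 76 [0.0039 0.0008 0.0962] [-0.0023 -0.0105  0.0924] [0.0117 0.0116 0.101 ]
top body 48 [ 0.0119 -0.004   0.0751] [ 0.0012 -0.0177  0.0725] [0.0246 0.0165 0.0774]
wrist tab top 265 [-0.0366 -0.      0.1054] [-0.0427 -0.0062  0.0981] [-0.0283  0.0055  0.1078]
wrist head top 64 [ 0.0088 -0.0003  0.0955] [ 0.0064 -0.0094  0.0929] [0.0125 0.0089 0.0973]
wrist body 147 [-0.0159 -0.0007  0.0741] [-0.0195 -0.0201  0.0725] [0.0201 0.0195 0.0754]
275 282
```

View pics/fin.png

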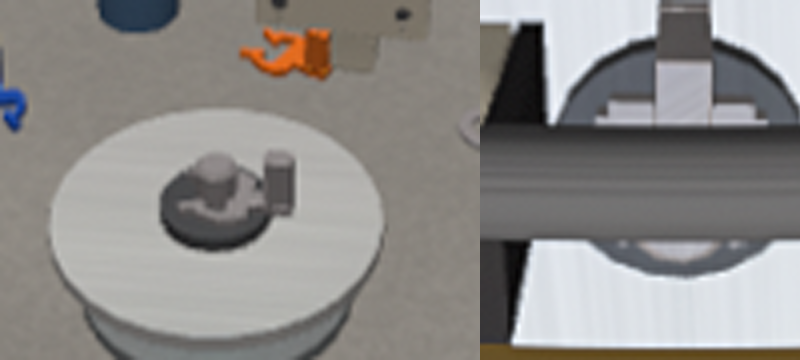

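The side view shows the clip flat on the hub around the spindle, with its tab upright at (280,183) and the gripper clear. The tab is 36.5 mm behind the spindle axis by both cameras (36 mm nominal), and its top is at 107 mm (69 + 38). Handing in.

```bash
python3 -c "
from plant import *
o=get_obs(); print(o['clock'],o['force']); print(close_job())"
```

```text
32.25 [ 0.45304497 -0.4486059  -0.05032083]
the job is handed in; nothing more can be done
None
```

The smaller steel clip is in the spindle groove, lying flat and released. I handed the job in at 32.3 s of the 61 s allowed; `close_job` gives no verdict.

**What I did:** I gripped the clip by its tab, touched down on the hub (top about 69 mm) and pressed it in sideways. It peaked at about 12 N sideways with up to about 12 N downward. It then snapped in and met a hard stop at about 5 N, and I let go and backed off.

**Last checks:**
- The wrist and side cameras put the tab 36.5 mm behind the spindle axis (36 mm nominal). The eye is therefore within about 1 mm along the push. Sideways the wrist shows the tab on the axis and the side camera 2.4 mm off it; its estimate of the spindle head was 1.5 mm off the same way.
- The tab top is at about 107 mm, which fits a clip lying flat on the hub.
- The tool force reads about 0 and the gripper is clear. Only readings at the end of each move were seen, and none came near 30 N.
- I did not measure the bigger clip or the pots again at the end; nothing came near them.

**What disagreed:** the reported tool height was about 41 mm lower than the real fingertips seen by the cameras. My first grasp therefore closed above the tab without touching it, and I corrected this by camera and touch. The reported tool position when seated put the eye about 1 mm past the axis, which is within its error.

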